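# Lock the bayonet lid on a water-filter housing

### The arm

A 6-joint arm with a two-finger parallel gripper is mounted at the origin on the work surface. World frame = base frame: x ahead of the robot, y to its left, z up, the work surface at z = 0. Lengths are in m, angles in degrees, forces in N, time in s.
With the tool pointing down it reaches from about 0.4 to 0.825 m from the base axis. Payload 7 kg.
Tool frame: the origin (TCP) lies on the centre line of the jaws, within the pads' length; the fingertips stand 22 mm ahead of it and the grasp point (between the pads) lies 3 mm ahead of it; z points along the fingers, y is the line along which they close (so a half turn about z gives the same grasp; the last joint's range is limited). The gripper opens to 88 mm and grips with 3 to 60 N. Pads are 19 mm wide; open, the fingers measure 130 mm over their backs; the gripper's body (78 mm by 193 mm) begins 47 mm behind the grasp point.
Start: joints at [83.428, 20.546, 0.682, 0, -70.136, -16.507], TCP at [0.265, 0.621, 0.249] pointing down, gripper open.
Joint ranges: [-176.03, 176.03], [-82.01, 121.73], [-58.28, 71.71], [-173.87, 95.51], [-174.79, -0.11], [-173.66, 173.66]. Speed limits (degrees/s): [136.94, 136.94, 172.46, 180, 180, 180].

### API

Orientations are given as [roll, pitch, yaw] about the fixed x, y, z axes, in that order (R = Rz(yaw) Ry(pitch) Rx(roll)).
In Python, from plant import get_state, cams, r gives the robot as it stands.
- The arm moves only by the tool apply_moves, never from a script. Its argument "targets" is a list of rows, each an object with "dp": the shift along the world's x, y, z in m, a list of three; "yaw": the turn about the world's z in degrees. In form: [{"dp": [x, y, z], "yaw": yaw}, ...]. A call has 1 to 20 rows; each row is the pose to reach, as a shift and turn from the pose commanded when the call began; what a row does not reach only later rows make up. A row lasts 1/12 s, in which the tool goes at most 41.7 mm and 7.16 degrees, less where a joint would pass 70% of its speed; a pose out of reach is approached as far as the arm can. A call with a gripper value outside its range is refused whole. "grip" is the gripper command: -1 is fully open, 1 is shut, values between are in proportion, set as the call begins (left out, the last holds). The fingers move at their own pace and stop on an object; "squeeze" is the grip in N (left out, the last holds). Time passes only in rows, so rows that repeat a pose let the fingers close. It gives the time, the measured TCP pose, the force, the opening and the grip force at its end, in the units of the state.
- get_state(): the state, without advancing time (a new reading comes with each control period).
- cams.capture(name): name is "scene" or "side" or "wrist"; returns a dict with "image" (384x512x3 uint8, red, green, blue), "range_z" (384x512 float32, m along the optical axis (not along the pixel's ray), 0 where there is no reading), "fx", "fy", "cx", "cy" (pixels), "k1" (the pictures are not rectified: a ray, as slopes to the right and down, at radius r is drawn at 1 + k1 r^2 times it, then the intrinsics apply), "R" (3x3) and "t" (3): a world point X has camera coordinates R X + t; the wrist camera has in their place "T_tool_cam" (4x4, takes a point from camera to tool coordinates, whose origin is the TCP and whose axes are the flange's). Camera axes: x right, y down, z forward; pixel columns grow to the right and rows downward; lengths in m; the calibration is good to about 2 mm. A picture is of the moment at which its call begins: read the wrist's pose just before it.
- r.close_job(): hands the job in; it is judged then, once.
The state is a dict: "time_s": time; "joints": joint angles; "qd": joint speeds; "joint_torque": joint torques, N m; "tcp_pos": TCP position; "eef_rot": TCP orientation; "contact_force": force on the tool from outside, world axes, zero at the start; "moment": the same for the moment, N m; "gripper_width": finger opening in m; "gripper_force": force on a finger pad.
Only numpy, scipy, OpenCV 4.12 (cv2) and the standard library are available. Lean on these libraries where they do the work, as an engineer would, in place of code of your own. Each camera call takes 0.05 s, during which the arm holds its last target. There are 200 camera calls.

### The job

Fit the blue lid on the steel filter housing: lower it into the white collar with its two lugs in the two slots, press it down against the spring and twist it clockwise (seen from above) about a quarter turn until it stops, then let it spring up into its lock and let go. Be gentle with the plastic collar (never more than about 50 N on it), and leave the grease jar, the steel bushing and the screwdriver where they are.

Things in the scene. Friction and masses are not known exactly. Their poses are not given: they have to be found in the camera images.
- lid: Loose blue plastic bayonet lid, about 140 g, upright on the bench. Origin: centre of its underside; z up. Disc 68 mm across, 22 mm tall, bottom edge bevelled 4 mm. Two lugs at +x and -x reach 44 mm from the axis; each is 12 mm wide (y) and 6 mm thick, 6 to 12 mm above the underside. A half turn gives the same lid.
- lid_bar (a point): Centre of the lid's grip bar, 37 mm above the lid's underside, on its axis. The bar stands on the disc, in line with the lugs: 60 mm long (lid's x), 16 mm wide (y), from 22 to 52 mm above the underside.
- housing: Stainless filter housing, 108 mm across, fixed to a 150 mm square, 12 mm thick wooden board on the bench; a brass stub (radius 9 mm, 20 mm long) sticks out at -x, 40 mm up. Origin: centre of the board's underside, below the housing's axis; z up. A white collar fills its open top.
- mouth (a point): Centre of the white collar's top face, 88 mm above the housing's origin. Bore 72 mm. Two slots through the lip, 28 degrees (17 mm at the bore) wide, pass the lugs. They lie at the housing's +x and -x give or take 29 degrees: this offset differs each time and is not reported; find it by feel or by eye. The collar does not shift under working loads. Axes as the housing's.
- lip (a point): On the axis at the lip's underside, 80 mm above the housing's origin (lip 8 mm thick). Below it the lugs run clockwise (seen from above) from the slots; anticlockwise is blocked. About 80 degrees clockwise of each slot's middle is a locking pocket 4 mm deep in the underside, with 3 degrees of play either way, then a solid stop: the lid stops some 83 degrees past the slot's middle.
- rest (a point): On the axis 80 mm above the housing's origin: free height of the spring-loaded grey follower's flat top (28 mm wide), fixed point. It pushes the lid up with 3 N at first touch plus 0.45 N per mm, 22 mm of travel. Lid underside above the origin: 82 mm lugs lying on the collar, 80 mm in the slots unpressed, 62 to 66 mm turns freely, above 68 mm cannot turn.
- locked (a point): On the axis 72 mm above the housing's origin: where the lid's underside centre lies when it is locked, its lugs sprung up into the pockets. Fixed point of the housing.
- grease_jar: Bystander: jar 56 mm across, 70 mm tall with a red cap; origin at its underside's centre.
- bushing: Bystander: steel ring, 48 mm across, 28 mm hole, 22 mm tall; origin at its underside's centre.
- screwdriver: Bystander: screwdriver with a green handle lying on the bench along its x axis, handle to -x.
There are look-alikes about, which are no part of the job. Several things look just like the lid: the one meant starts farthest to the robot's right.

How it is judged (in metres and radians):
On the way:
1. the lid is pressed down into the housing's mouth, its lugs below the lip (underside less than 69.5 mm above the housing's origin, axis within 5 mm of the housing's) (z of lid in the frame of housing between 0.05 and 0.0695 m and horizontal distance between lid and housing below 0.005 m), for 0.1 s.
At the end, for the whole second after the job is handed in: The lid sits locked in the collar, its lugs sprung up into the pockets: underside 70 to 74.5 mm above the housing's origin (72 when locked), axis within 5 mm of the housing's, tilted less than 4 degrees, at rest and let go (z of lid in the frame of housing between 0.07 and 0.0745 m and horizontal distance between lid and housing below 0.005 m and angle between lid's own z axis and vertical below 0.07 rad and linear speed of lid below 0.02 m/s); the robot touches nothing.
It fails at once if the lid presses on the housing, its collar or follower with more than 50 N (contact force between lid and housing above 50 N).
It fails at once if the grease jar is moved by more than 20 mm (distance of grease_jar from where it was at the start of the episode above 0.02 m).
It fails at once if the bushing is moved by more than 20 mm (distance of bushing from where it was at the start of the episode above 0.02 m).
It fails at once if the screwdriver is moved by more than 20 mm (distance of screwdriver from where it was at the start of the episode above 0.02 m).
It also fails if it takes over 72 s, if anything falls off the work surface, if the arm or the gripper's body presses on something with over 40 N, if the wrist force passes 120 N, or if a joint passes its speed limit or range.

## Working session

There is one attempt and no reset: what is moved stays moved. The work goes in short steps, Python scripts to look and compute and a tool call to move; the robot and the scene stay as the last step left them, time stands still between calls to the robot, and variables do not carry over. Pictures are saved under pics/ and viewed, at most 10 in all, crops included, and the job is handed in when it is done.

Besides the shell and the picture viewer there is one more tool, called after "Call:" in YAML: its name, and indented under it one key for each argument. apply_moves: Moves the arm, as the interface text tells. Its arguments: {"type":"object","properties":{"targets":{"type":"array","items":{"type":"object","properties":{"dp":{"type":"array","items":{"type":"number"}},"yaw":{"type":"number"}}}},"grip":{"type":"number"},"squeeze":{"type":"number"}},"required":["targets"]}

```bash
mkdir -p pics; cat > h.py <<'E'
import numpy as np, cv2
from plant import get_state, cams, r
from scipy.spatial.transform import Rotation as Ro
def grab(n):
    s=get_state(); c=cams.capture(n)
    if 'R' in c: Rcw=np.array(c['R']).T; o=-Rcw@np.array(c['t'])
    else:
        T=np.eye(4); T[:3,:3]=Ro.from_euler('xyz',s['eef_rot'],degrees=True).as_matrix(); T[:3,3]=s['tcp_pos']
        W=T@np.array(c['T_tool_cam']); Rcw=W[:3,:3]; o=W[:3,3]
    c['Rcw'],c['o']=Rcw,o
    return c
def cloud(c):
    K=np.array([[c['fx'],0,c['cx']],[0,c['fy'],c['cy']],[0,0,1]],float)
    v,u=np.mgrid[0:384,0:512]
    p=cv2.undistortPoints(np.stack([u,v],-1).reshape(-1,1,2).astype(np.float64),K,np.array([c['k1'],0,0,0,0.])).reshape(384,512,2)
    z=c['range_z']; P=np.dstack([p[...,0]*z,p[...,1]*z,z])@c['Rcw'].T+c['o']
    P[z==0]=np.nan
    return P
def save(n,im,s=1,box=None):
    if box: im=im[box[1]:box[3],box[0]:box[2]]
    cv2.imwrite('pics/'+n+'.png',cv2.resize(im[...,::-1],None,fx=s,fy=s,interpolation=cv2.INTER_CUBIC))
E
python3 - <<'E'
from h import *
print(get_state())
for n in ('scene','side','wrist'):
    c=grab(n); np.savez(''+n+'.npz',**c); save(n,c['image'],1.5 if n=='scene' else 1)
    print(n,c['o'],c['Rcw'][:,2])
E
```

```text
{'time_s': 0.0, 'joints': array([ 8.34298411e+01,  2.05907627e+01,  6.33540731e-01, -2.01182735e-02,
       -7.01367729e+01, -1.65076868e+01]), 'qd': array([ 0.10720911, -0.04175906, -0.05115533,  0.01427291, -0.02720651,
       -0.02692439]), 'joint_torque': array([ 1.35931070e-03, -5.82722855e+01,  2.93055564e+01,  6.99740767e+00,
        6.90290850e-03, -1.36928497e-04]), 'tcp_pos': array([0.26442221, 0.62055018, 0.24762849]), 'eef_rot': array([ 1.79904505e+02, -8.57770513e-03, -2.30846898e+01]), 'contact_force': array([0.1225719 , 0.30640374, 0.35139267]), 'moment': array([0.00629133, 0.00691741, 0.0800024 ]), 'gripper_force': 0.0, 'gripper_width': 0.0877249878447655}
scene [ 1.27724571 -0.07728812  0.89460678] [-0.64668875  0.13417514 -0.75085996]
side [ 0.34954714 -0.49767276  0.725985  ] [ 0.25060682  0.62637229 -0.73814224]
wrist [0.33860163 0.58913071 0.38376921] [-0.27620596  0.1164709  -0.95401509]
```

View pics/scene.png

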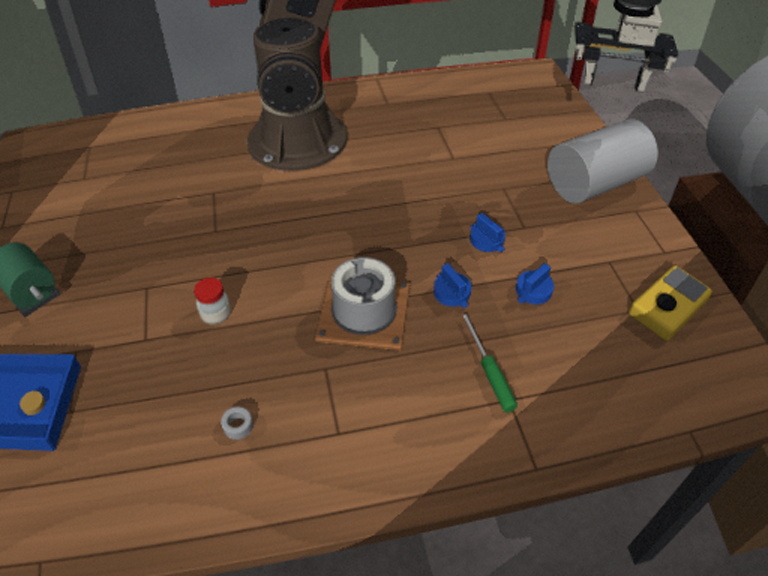

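View pics/side.png

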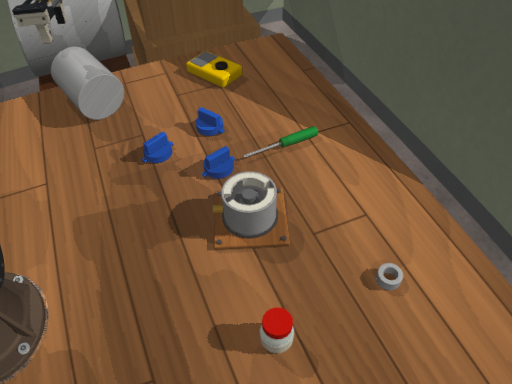

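Blue lid look-alikes, as scene-view pixels (1.5x enlarged): A (452,287), B (487,235) and C (535,285). This camera faces the robot, so robot-right is image-left. That makes A the lid; in the side view it is at (219,163). The housing is at (363,290). I'll measure from both clouds and check the choice in a crop.

```bash
python3 - <<'E'
from h import *
for n in ('scene','side'):
    c=dict(np.load(n+'.npz')); P=cloud(c); im=c['image'].astype(int)
    hsv=cv2.cvtColor(c['image'],cv2.COLOR_RGB2HSV)
    m=((hsv[...,0]>105)&(hsv[...,0]<130)&(hsv[...,1]>150)&(hsv[...,2]>50)).astype(np.uint8)
    k,l,st,ce=cv2.connectedComponentsWithStats(m)
    for i in range(1,k):
        if st[i,4]<150: continue
        Q=P[l==i]; Q=Q[~np.isnan(Q[:,0])]
        if len(Q)<100: continue
        top=Q[(Q[:,2]>0.042)&(Q[:,2]<.06)]
        if len(top)<10 : print(n,ce[i],Q.mean(0)); continue
        t2=top[top[:,2]>np.percentile(top[:,2],60)]
        rect=cv2.minAreaRect(t2[:,:2].astype(np.float32)*1000)
        print(n,ce[i].round(),'zmax',Q[:,2].max().round(4),'n',len(t2),'top rect',rect,'mean',t2.mean(0).round(4))
        # disc level band
    # housing collar: white, height approx .088
    H=P.reshape(-1,3); g=(hsv[...,1].ravel()<60)&(hsv[...,2].ravel()>120)&(H[:,2]>.080)&(H[:,2]<.096)
    Q=H[g]; print('collar pts',len(Q),Q.mean(0))
    np.save('col_'+n+'.npy',Q)
    from scipy.optimize import least_squares
    # fit annulus: outer r 54, inner 36
    def f(p):
        d=np.hypot(Q[:,0]-p[0],Q[:,1]-p[1]); return np.maximum(0,d-.054)+np.maximum(0,.036-d)
    s=least_squares(f,np.median(Q[:,:2],0)); d=np.hypot(*(Q[:,:2]-s.x).T)
    print('axis',s.x,s.cost,np.percentile(d,[0,2,50,98,100]),np.median(Q[:,2]))
im=dict(np.load('side.npz'))['image']; im2=dict(np.load('scene.npz'))['image']
a=cv2.resize(im[130:260,190:310],(480,520),interpolation=cv2.INTER_CUBIC)
b=cv2.resize(im2[150:240,205:330],(320*1,230),interpolation=cv2.INTER_CUBIC)
canvas=np.zeros((520,800,3),np.uint8); canvas[:,:480]=a; canvas[:230,480:]=b
w=dict(np.load('wrist.npz'))['image']; canvas[240:480,480:]=cv2.resize(w,(320,240))
save('crop1',canvas)
E
```

```text
scene [324. 156.] zmax 0.056 n 45 top rect ((424.6886901855469, 321.4850158691406), (54.0946044921875, 14.974916458129883), 25.491193771362305) mean [0.4272 0.3228 0.0529]
scene [301. 192.] zmax 0.0555 n 51 top rect ((543.3225708007812, 214.05819702148438), (58.42812728881836, 15.846762657165527), 20.027320861816406) mean [0.5453 0.215  0.0527]
scene [356. 190.] zmax 0.0555 n 48 top rect ((570.24560546875, 364.06829833984375), (14.572887420654297, 56.28527069091797), 31.940092086791992) mean [0.5701 0.364  0.0528]
scene [ 22.98432251 265.31877566] [ 0.62277024 -0.52636109  0.01027718]
collar pts 825 [0.4963156  0.22251911 0.08731023]
axis [0.4895043  0.24329641] 24.285394421258605 [0.15137919 0.15670515 0.23718543 0.50212966 0.87061029] 0.08708744554259795
side [209. 123.] zmax 0.0531 n 48 top rect ((568.1431884765625, 360.13165283203125), (14.449301719665527, 51.87411880493164), 34.81703567504883) mean [0.5678 0.3606 0.0507]
side [157. 149.] zmax 0.0528 n 59 top rect ((421.1145935058594, 319.8950500488281), (54.54226303100586, 12.280350685119629), 21.82455825805664) mean [0.4223 0.3205 0.0507]
side [218. 164.] zmax 0.0526 n 66 top rect ((538.6583251953125, 213.1143798828125), (55.69248962402344, 13.491903305053711), 14.406739234924316) mean [0.5386 0.2128 0.0504]
collar pts 1410 [0.47354549 0.31820897 0.08621234]
axis [0.47136532 0.33481377] 97.74189887876028 [0.22259615 0.22645314 0.30741401 0.7658609  0.83643157] 0.08569367115216003
```

View pics/crop1.png

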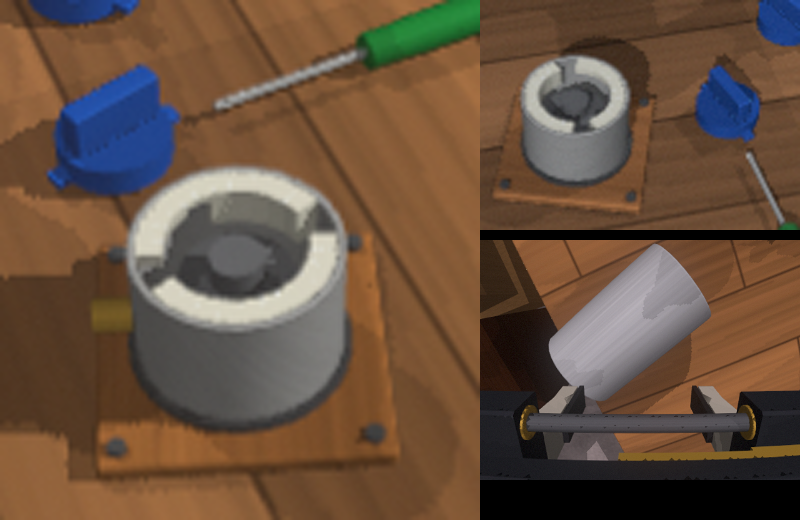

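A is confirmed: the side crop shows it alone at (115,130), its lug beside the screwdriver tip at (215,105). The collar's slots are visible at (155,275) and (320,220). Next I'll fit the collar axis and the slot angle.

```bash
cat >> h.py <<'E'
from scipy.optimize import least_squares
def collar(c,win,zlo=.080,zhi=.096):
    P=cloud(c); hsv=cv2.cvtColor(c['image'],cv2.COLOR_RGB2HSV)
    x0,y0,x1,y1=win
    sub=np.zeros((384,512),bool); sub[y0:y1,x0:x1]=True
    g=sub&(P[...,2]>zlo)&(P[...,2]<zhi)
    Q=P[g]
    z=np.median(Q[:,2])
    Q=Q[abs(Q[:,2]-z)<.004]
    o=Q[:,:2].mean(0)
    f=lambda p: (lambda d: np.r_[np.maximum(0,d-.054)+np.maximum(0,.036-d)])(np.hypot(Q[:,0]-p[0],Q[:,1]-p[1]))
    s=least_squares(f,o,loss='soft_l1',f_scale=.001)
    d=Q[:,:2]-s.x; rr=np.hypot(*d.T); a=np.degrees(np.arctan2(d[:,1],d[:,0]))%360
    # outer-rim circle fit
    bins=(a//10).astype(int); E=[]
    for b in range(36):
        i=np.where(bins==b)[0]
        if len(i)>4: E.append(Q[i[np.argsort(rr[i])[-2]],:2])
    E=np.array(E); s2=least_squares(lambda p:np.hypot(*(E-p[:2]).T)-p[2],np.r_[s.x,.054],loss='soft_l1',f_scale=.001)
    m=(rr>.0375)&(rr<.043)
    h=np.histogram(a[m],np.arange(0,361,6))[0]
    print('axis',s.x.round(4),'rim',s2.x.round(4),'z',z.round(4),'n',len(Q),np.percentile(rr,[1,99]).round(4)); print(h)
    return s.x,Q,z
E
python3 - <<'E'
from h import *
c=dict(np.load('scene.npz')); collar(c,(205,160,275,240))
c=dict(np.load('side.npz')); collar(c,(210,160,290,240))
E
```

```text
axis [0.552  0.0487] rim [0.5527 0.0487 0.0529] z 0.0868 n 591 [0.0347 0.0548]
[0 0 4 3 2 3 4 3 4 2 4 2 2 4 4 1 2 4 3 2 3 2 4 2 3 3 3 4 0 0 0 0 3 2 1 4 3
 2 3 2 2 3 2 2 4 2 3 2 3 2 3 3 3 3 3 3 3 1 0 0]
axis [0.5497 0.0477] rim [0.5495 0.0474 0.0533] z 0.0853 n 1009 [0.0354 0.0543]
[0 1 6 4 3 4 4 4 3 4 4 3 4 4 5 4 3 5 4 4 4 5 4 7 4 4 4 8 0 0 0 0 5 4 6 4 6
 6 6 3 6 6 5 5 6 4 4 6 5 5 3 5 5 6 5 5 2 5 0 0]
```

Slot gaps are at about 0° and 180°, and the collar axis is near (0.551, 0.048). The lid is near (0.541, 0.2135) with its bar at about 17° yaw. I'll move above the lid.

Call:
apply_moves:
  targets:
    - {"dp": [0.021,-0.031,0],"yaw": 3}
    - {"dp": [0.042,-0.062,0],"yaw": 6}
    - {"dp": [0.063,-0.093,0],"yaw": 9}
    - {"dp": [0.084,-0.124,0],"yaw": 12}
    - {"dp": [0.105,-0.155,0],"yaw": 15}
    - {"dp": [0.126,-0.186,0],"yaw": 18}
    - {"dp": [0.147,-0.217,0],"yaw": 21}
    - {"dp": [0.168,-0.248,0],"yaw": 24}
    - {"dp": [0.189,-0.279,0],"yaw": 27}
    - {"dp": [0.21,-0.31,0],"yaw": 30}
    - {"dp": [0.231,-0.341,0],"yaw": 33}
    - {"dp": [0.252,-0.372,0],"yaw": 36}
    - {"dp": [0.276,-0.407,0],"yaw": 40}
    - {"dp": [0.276,-0.407,0],"yaw": 40}
    - {"dp": [0.276,-0.407,0],"yaw": 40}
    - {"dp": [0.276,-0.407,0],"yaw": 40}
  grip: -1

```text
time_s: 1.48
tcp_pos: [0.5405, 0.2136, 0.2482]
eef_rot: [-180.0, 0.0, 16.8]
contact_force: [-0.4, 1.1, -0.2]
gripper_width: 0.0874
gripper_force: 0.0
```

```bash
python3 - <<'E'
from h import *
s=get_state(); print(s['time_s'],s['joints'].round(2),s['tcp_pos'],s['eef_rot'])
c=grab('wrist'); np.savez('w2.npz',**c); save('w2',c['image'],1.3)
P=cloud(c); hsv=cv2.cvtColor(c['image'],cv2.COLOR_RGB2HSV)
m=((hsv[...,0]>105)&(hsv[...,0]<130)&(hsv[...,1]>150)&(hsv[...,2]>50)).astype(np.uint8)
k,l,st,ce=cv2.connectedComponentsWithStats(m)
for i in range(1,k):
    Q=P[l==i]; Q=Q[~np.isnan(Q[:,0])]
    if len(Q)<300: continue
    t2=Q[(Q[:,2]>.047)&(Q[:,2]<.058)]
    print(ce[i],len(t2),t2.mean(0),cv2.minAreaRect(t2[:,:2].astype(np.float32)*1000))
E
```

```text
1.4833 [ 4.082e+01  1.181e+01 -1.149e+01 -2.000e-02 -6.673e+01  6.599e+01] [0.54054747 0.2136102  0.24824956] [-1.79998955e+02  3.21305385e-02  1.68074637e+01]
[122.24225122  96.86487221] 997 [0.56749821 0.36375456 0.0515967 ] ((567.0950927734375, 364.7059020996094), (16.07485008239746, 59.758201599121094), 32.01708221435547)
[250.35863378 161.25964579] 904 [0.53988111 0.21595696 0.0516258 ] ((538.8634643554688, 215.60980224609375), (58.72990417480469, 15.396631240844727), 16.583362579345703)
[132.7540811  221.05265929] 369 [0.43638488 0.32895432 0.05147298] ((432.7319030761719, 327.7248229980469), (36.02496337890625, 15.24196720123291), 22.428577423095703)
```

View pics/w2.png

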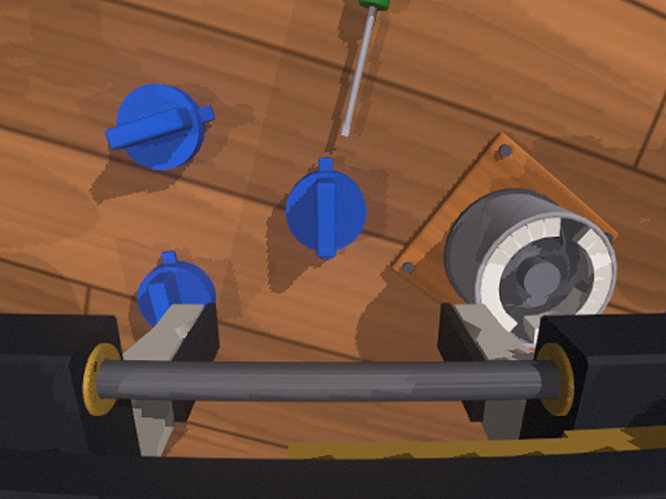

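The wrist view (1.3x) shows lid A between the fingers at (325,215), the screwdriver tip at (345,133) clear of the finger paths, and the housing at (545,275). I'll descend and grip.

Call:
apply_moves:
  targets:
    - {"dp": [-0.001,0.001,-0.03],"yaw": 0}
    - {"dp": [-0.001,0.001,-0.06],"yaw": 0}
    - {"dp": [-0.001,0.001,-0.09],"yaw": 0}
    - {"dp": [-0.001,0.001,-0.12],"yaw": 0}
    - {"dp": [-0.001,0.001,-0.15],"yaw": 0}
    - {"dp": [-0.001,0.001,-0.17],"yaw": 0}
    - {"dp": [-0.001,0.001,-0.185],"yaw": 0}
    - {"dp": [-0.001,0.001,-0.195],"yaw": 0}
    - {"dp": [-0.001,0.001,-0.2],"yaw": 0}
    - {"dp": [-0.001,0.001,-0.2],"yaw": 0}
    - {"dp": [-0.001,0.001,-0.2],"yaw": 0}
  grip: -1

```text
time_s: 2.45
tcp_pos: [0.5398, 0.2158, 0.0492]
eef_rot: [-180.0, -0.0, 17.0]
contact_force: [0.6, -0.1, -0.5]
gripper_width: 0.0879
gripper_force: 0.0
```

Call:
apply_moves:
  targets:
    - {"dp": [0,0,0],"yaw": 0}
    - {"dp": [0,0,0],"yaw": 0}
    - {"dp": [0,0,0],"yaw": 0}
    - {"dp": [0,0,0],"yaw": 0}
    - {"dp": [0,0,0],"yaw": 0}
    - {"dp": [0,0,0],"yaw": 0}
    - {"dp": [0,0,0],"yaw": 0}
    - {"dp": [0,0,0],"yaw": 0}
    - {"dp": [0,0,0],"yaw": 0}
    - {"dp": [0,0,0],"yaw": 0}
    - {"dp": [0,0,0],"yaw": 0}
    - {"dp": [0,0,0],"yaw": 0}
  grip: 1
  squeeze: 40

```text
time_s: 3.45
tcp_pos: [0.5396, 0.215, 0.0485]
eef_rot: [-180.0, -0.0, 16.9]
contact_force: [-0.2, 0.2, -0.7]
gripper_width: 0.0158
gripper_force: 40.0
```

Call:
apply_moves:
  targets:
    - {"dp": [0,0,0.02],"yaw": 0}
    - {"dp": [0,0,0.05],"yaw": 0}
    - {"dp": [0,0,0.08],"yaw": 0}
    - {"dp": [0,0,0.105],"yaw": 0}
    - {"dp": [0.001,-0.01,0.105],"yaw": -2}
    - {"dp": [0.003,-0.04,0.105],"yaw": -5}
    - {"dp": [0.005,-0.07,0.105],"yaw": -8}
    - {"dp": [0.007,-0.1,0.105],"yaw": -11}
    - {"dp": [0.009,-0.13,0.105],"yaw": -14}
    - {"dp": [0.01,-0.155,0.105],"yaw": -16}
    - {"dp": [0.011,-0.167,0.105],"yaw": -17}
    - {"dp": [0.011,-0.167,0.105],"yaw": -17}
    - {"dp": [0.011,-0.167,0.105],"yaw": -17}
    - {"dp": [0.011,-0.167,0.105],"yaw": -17}

```text
time_s: 4.62
tcp_pos: [0.5507, 0.0485, 0.1534]
eef_rot: [-180.0, 0.0, -0.1]
contact_force: [-0.1, 0.6, -1.7]
gripper_width: 0.0158
gripper_force: 40.0
```

```bash
python3 - <<'E'
from h import *
s=get_state(); print(s['time_s'],s['joints'].round(1),s['tcp_pos'],s['eef_rot'][2],s['contact_force'])
can=np.zeros((600,800,3),np.uint8)
for n in ('scene','side','wrist'):
    c=grab(n); np.savez('b_'+n+'.npz',**c); P=cloud(c)
    hsv=cv2.cvtColor(c['image'],cv2.COLOR_RGB2HSV)
    m=((hsv[...,0]>105)&(hsv[...,0]<130)&(hsv[...,1]>150)&(hsv[...,2]>40))
    g=m&(np.hypot(P[...,0]-.55,P[...,1]-.05)<.09)&(P[...,2]>.09)
    if g.sum()>20:
        Q=P[g]; print(n,g.sum(),Q[:,2].min(),Q[:,2].max())
        v,u=np.where(g); b=(u.min()-40,v.min()-20,u.max()+40,v.max()+60); print(b)
        R=Q[(Q[:,2]<.1285)&(Q[:,2]>.108)]
        f=lambda p:np.hypot(R[:,0]-p[0],R[:,1]-p[1])-.034
        # disc side/top outline: rim points
        d=R[:,:2]; a=cv2.minEnclosingCircle((d*1000).astype(np.float32)); print('enc',a, 'z',np.histogram(Q[:,2],10))
        np.save('lid_'+n+'.npy',Q)
    print(n)
    if n!='wrist': collar(c,(205,160,275,240) if n=='scene' else (210,160,290,240),.08,.092)
a=dict(np.load('b_side.npz'))['image'][110:250,190:310]; can[:466,:400]=cv2.resize(a,(400,466),interpolation=cv2.INTER_CUBIC)
a=dict(np.load('b_scene.npz'))['image'][130:250,190:300]; can[:436,400:]=cv2.resize(a,(400,436),interpolation=cv2.INTER_CUBIC)
save('above',can)
E
```

```text
4.6167 [ 25.3  13.9 -22.3  -0.  -53.9  64.6] [0.55065479 0.04846776 0.15337497] -0.052492735877370196 [-0.12960347  0.58435496 -1.66308708]
scene 426 0.10811974073995412 0.1609530942122146
(np.int64(189), np.int64(142), np.int64(294), np.int64(253))
enc ((561.4110107421875, 47.00373840332031), 35.72114944458008) z (array([ 21,  52,  47, 158,  16,  12,   9,  14,  51,  46]), array([0.10811974, 0.11340308, 0.11868641, 0.12396975, 0.12925308,
       0.13453642, 0.13981975, 0.14510309, 0.15038642, 0.15566976,
       0.16095309]))
scene
axis [0.5524 0.0489] rim [0.5535 0.0486 0.0526] z 0.0867 n 437 [0.0352 0.0545]
[0 0 4 2 3 1 2 2 3 2 3 5 1 2 4 2 1 4 0 0 0 0 0 0 0 0 0 0 0 0 0 0 0 0 0 0 0
 0 1 3 2 2 4 3 1 3 2 4 3 2 3 5 1 2 3 2 3 2 0 0]
side 456 0.10800724901353231 0.21866682224879064
(np.int64(179), np.int64(110), np.int64(305), np.int64(255))
enc ((541.1988525390625, 38.04186248779297), 35.71800231933594) z (array([146, 185,  47,  38,  39,   0,   0,   0,   0,   1]), array([0.10800725, 0.11907321, 0.13013916, 0.14120512, 0.15227108,
       0.16333704, 0.17440299, 0.18546895, 0.19653491, 0.20760086,
       0.21866682]))
side
axis [0.5495 0.0482] rim [0.5496 0.0473 0.0533] z 0.0853 n 656 [0.0355 0.0546]
[0 0 0 0 0 0 0 0 0 0 0 0 0 0 0 0 0 0 0 0 0 1 0 0 1 0 3 8 0 0 0 0 3 5 7 3 5
 2 8 4 4 5 6 5 5 5 4 3 3 7 5 6 3 6 5 4 6 3 0 0]
wrist 8129 0.1082212238262858 0.21410773328685953
(np.int64(-28), np.int64(139), np.int64(355), np.int64(388))
enc ((559.8501586914062, 49.38634490966797), 34.10563278198242) z (array([ 727, 3819,  206,  262, 3056,    0,    0,    0,    3,   56]), array([0.10822122, 0.11880987, 0.12939853, 0.13998718, 0.15057583,
       0.16116448, 0.17175313, 0.18234178, 0.19293043, 0.20351908,
       0.21410773]))
wrist
```

View pics/above.png

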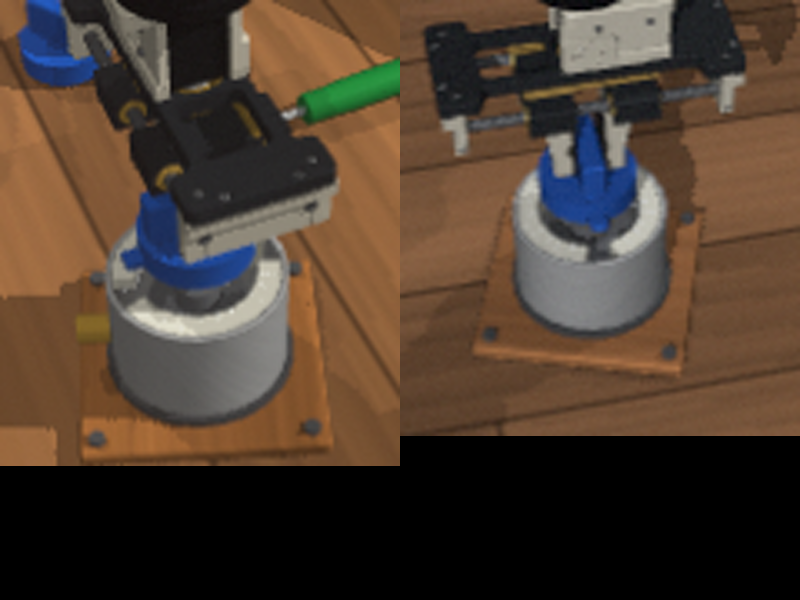

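The lid hangs over the collar with its lugs roughly in line with the slots. I'll fit the lid's wall and bar in the same clouds to refine the relative offset.

```bash
python3 - <<'E'
from h import *
for n in ('scene','side','wrist'):
    Q=np.load('lid_'+n+'.npy'); 
    R=Q[(Q[:,2]<.124)&(Q[:,2]>.1095)]
    s=least_squares(lambda p:np.hypot(R[:,0]-p[0],R[:,1]-p[1])-.034,[.55,.048],loss='soft_l1',f_scale=.0007)
    res=s.fun; rr=np.hypot(R[:,0]-s.x[0],R[:,1]-s.x[1])
    L=R[rr>.038]
    print(n,len(R),s.x.round(4),'resid',np.median(abs(rr-.034)).round(4),'lug ang',np.degrees(np.arctan2(*(L[:,:2]-s.x).mean(0)[::-1])) if len(L)>3 else None,len(L))
    t=Q[(Q[:,2]>.1525)&(Q[:,2]<.162)]; print('  bar',len(t),cv2.minAreaRect((t[:,:2]*1000).astype(np.float32)))
# collar slot edges per view, finer
for n,w in (('scene',(205,160,275,240)),('side',(210,160,290,240))):
    c=dict(np.load(n+'.npz')); o,Q,z=collar(c,w)
    d=Q[:,:2]-o; rr=np.hypot(*d.T); a=np.degrees(np.arctan2(d[:,1],d[:,0])); k=(rr>.037)&(rr<.043)
    for q in (0,180):
        b=np.sort((a[k]-q+180)%360-180); print(q,b[b<0][-3:].round(1),b[b>0][:3].round(1))
E
```

```text
scene 117 [0.5517 0.0483] resid 0.001 lug ang 0.508981001203445 15
  bar 89 ((557.4942626953125, 48.443450927734375), (15.331488609313965, 53.455562591552734), 87.79608917236328)
side 232 [0.5505 0.0489] resid 0.0007 lug ang -177.35169659650242 13
  bar 36 ((526.7979125976562, 45.429141998291016), (12.773113250732422, 16.269947052001953), 63.26401138305664)
wrist 931 [0.5511 0.0509] resid 0.002 lug ang -2.7217452006802607 233
  bar 3001 ((550.5433959960938, 49.1805419921875), (15.989851951599121, 59.359840393066406), 89.7342529296875)
axis [0.552  0.0487] rim [0.5527 0.0487 0.0529] z 0.0868 n 591 [0.0347 0.0548]
[0 0 4 3 2 3 4 3 4 2 4 2 2 4 4 1 2 4 3 2 3 2 4 2 3 3 3 4 0 0 0 0 3 2 1 4 3
 2 3 2 2 3 2 2 4 2 3 2 3 2 3 3 3 3 3 3 3 1 0 0]
0 [-19.3 -18.9 -15.8] [12.4 14.9 16.8]
180 [-17.4 -14.2 -14.2] [13.4 14.9 17.7]
axis [0.5497 0.0477] rim [0.5495 0.0474 0.0533] z 0.0853 n 1009 [0.0354 0.0543]
[0 1 6 4 3 4 4 4 3 4 4 3 4 4 5 4 3 5 4 4 4 5 4 7 4 4 4 8 0 0 0 0 5 4 6 4 6
 6 6 3 6 6 5 5 6 4 4 6 5 5 3 5 5 6 5 5 2 5 0 0]
0 [-16.  -14.9 -14.4] [11.7 13.7 13.8]
180 [-14.3 -13.4 -12.6] [14.3 14.4 14.6]
```

Relative offset is under 1 mm and slot misalignment under 1°. I'll descend in stages and watch the force.

Call:
apply_moves:
  targets:
    - {"dp": [0,0,-0.005],"yaw": 0}
    - {"dp": [0,0,-0.01],"yaw": 0}
    - {"dp": [0,0,-0.014],"yaw": 0}
    - {"dp": [0,0,-0.017],"yaw": 0}
    - {"dp": [0,0,-0.019],"yaw": 0}
    - {"dp": [0,0,-0.021],"yaw": 0}
    - {"dp": [0,0,-0.021],"yaw": 0}

```text
time_s: 5.35
tcp_pos: [0.5504, 0.0479, 0.132]
eef_rot: [180.0, 0.0, -0.1]
contact_force: [0.2, -0.1, -0.8]
gripper_width: 0.016
gripper_force: 40.0
```

Call:
apply_moves:
  targets:
    - {"dp": [0,0,-0.001],"yaw": 0}
    - {"dp": [0,0,-0.002],"yaw": 0}
    - {"dp": [0,0,-0.003],"yaw": 0}
    - {"dp": [0,0,-0.003],"yaw": 0}

```text
time_s: 5.68
tcp_pos: [0.5505, 0.0479, 0.1294]
eef_rot: [-180.0, 0.0, -0.1]
contact_force: [0.0, -0.1, -0.8]
gripper_width: 0.0156
gripper_force: 40.0
```

Underside is at 80.7 mm with no contact force, below the 82 mm it would rest at on the collar, so the lugs are in the slots. I'll keep going down gently.

Call:
apply_moves:
  targets:
    - {"dp": [0,0,-0.001],"yaw": 0}
    - {"dp": [0,0,-0.002],"yaw": 0}
    - {"dp": [0,0,-0.003],"yaw": 0}
    - {"dp": [0,0,-0.004],"yaw": 0}
    - {"dp": [0,0,-0.005],"yaw": 0}
    - {"dp": [0,0,-0.005],"yaw": 0}

```text
time_s: 6.18
tcp_pos: [0.5508, 0.048, 0.1247]
eef_rot: [-180.0, -0.0, -0.1]
contact_force: [-0.4, -0.7, 3.3]
gripper_width: 0.0156
gripper_force: 40.0
```

Call:
apply_moves:
  targets:
    - {"dp": [0,0,-0.0015],"yaw": 0}
    - {"dp": [0,0,-0.003],"yaw": 0}
    - {"dp": [0,0,-0.0045],"yaw": 0}
    - {"dp": [0,0,-0.006],"yaw": 0}
    - {"dp": [0,0,-0.0075],"yaw": 0}
    - {"dp": [0,0,-0.009],"yaw": 0}
    - {"dp": [0,0,-0.0105],"yaw": 0}
    - {"dp": [0,0,-0.012],"yaw": 0}
    - {"dp": [0,0,-0.012],"yaw": 0}
    - {"dp": [0,0,-0.012],"yaw": 0}

```text
time_s: 7.02
tcp_pos: [0.5508, 0.048, 0.1129]
eef_rot: [180.0, -0.0, -0.1]
contact_force: [-2.4, 0.2, 8.9]
gripper_width: 0.0161
gripper_force: 40.0
```

Call:
apply_moves:
  targets:
    - {"dp": [0,0,0],"yaw": -3}
    - {"dp": [0,0,0],"yaw": -6}
    - {"dp": [0,0,0],"yaw": -9}
    - {"dp": [0,0,0],"yaw": -12}
    - {"dp": [0,0,0],"yaw": -15}
    - {"dp": [0,0,0],"yaw": -18}
    - {"dp": [0,0,0],"yaw": -20}
    - {"dp": [0,0,0],"yaw": -20}

```text
time_s: 7.68
tcp_pos: [0.5517, 0.0481, 0.1134]
eef_rot: [-179.9, -0.1, -20.2]
contact_force: [-0.4, -0.6, 8.2]
gripper_width: 0.0159
gripper_force: 40.0
```

```bash
python3 -c "
from h import *
s=get_state(); print(s['contact_force'],s['moment'],s['joints'].round(1))"
```

```text
[-0.3511498  -0.64236941  8.19965687] [-0.13786031  0.10173181 -0.08303434] [ 25.3  16.5 -24.9   0.1 -48.5  44.5]
```

Turning freely. On to −78°.

Call:
apply_moves:
  targets:
    - {"dp": [0,0,0],"yaw": -4}
    - {"dp": [0,0,0],"yaw": -8}
    - {"dp": [0,0,0],"yaw": -12}
    - {"dp": [0,0,0],"yaw": -16}
    - {"dp": [0,0,0],"yaw": -20}
    - {"dp": [0,0,0],"yaw": -24}
    - {"dp": [0,0,0],"yaw": -28}
    - {"dp": [0,0,0],"yaw": -32}
    - {"dp": [0,0,0],"yaw": -36}
    - {"dp": [0,0,0],"yaw": -40}
    - {"dp": [0,0,0],"yaw": -44}
    - {"dp": [0,0,0],"yaw": -48}
    - {"dp": [0,0,0],"yaw": -52}
    - {"dp": [0,0,0],"yaw": -55}
    - {"dp": [0,0,0],"yaw": -58}
    - {"dp": [0,0,0],"yaw": -58}
    - {"dp": [0,0,0],"yaw": -58}

```text
time_s: 9.1
tcp_pos: [0.5517, 0.0482, 0.1134]
eef_rot: [-179.9, -0.0, -78.1]
contact_force: [-0.1, 0.1, 9.2]
gripper_width: 0.0157
gripper_force: 40.0
```

```bash
python3 -c "
from h import *
s=get_state(); print(s['contact_force'],s['moment'],s['eef_rot'],s['tcp_pos'])"
```

```text
[-0.13128856  0.07999906  9.18064373] [-0.06013804  0.12388867 -0.03898541] [-1.79865044e+02 -9.13031610e-03 -7.80702996e+01] [0.55171117 0.04815062 0.11343358]
```

Now I'll feel for the stop.

Call:
apply_moves:
  targets:
    - {"dp": [0,0,0],"yaw": -1}
    - {"dp": [0,0,0],"yaw": -2}
    - {"dp": [0,0,0],"yaw": -3}
    - {"dp": [0,0,0],"yaw": -4}
    - {"dp": [0,0,0],"yaw": -4}

```text
time_s: 9.52
tcp_pos: [0.551, 0.0481, 0.1133]
eef_rot: [-179.9, -0.0, -82.1]
contact_force: [-2.9, 0.5, 9.4]
gripper_width: 0.0158
gripper_force: 40.0
```

```bash
python3 -c "
from h import *
s=get_state(); print(s['contact_force'],s['moment'],s['eef_rot'],s['tcp_pos'])"
```

```text
[-2.91019601  0.51504007  9.41295991] [0.28154307 1.03262882 0.26845268] [-1.79938475e+02 -3.73494498e-03 -8.20872563e+01] [0.55103292 0.04811057 0.1132635 ]
```

Call:
apply_moves:
  targets:
    - {"dp": [0,0,0],"yaw": -0.5}
    - {"dp": [0,0,0],"yaw": -1}
    - {"dp": [0,0,0],"yaw": -1}

```text
time_s: 9.77
tcp_pos: [0.5507, 0.0481, 0.1132]
eef_rot: [-180.0, -0.0, -83.1]
contact_force: [-3.7, 1.8, 10.7]
gripper_width: 0.0154
gripper_force: 40.1
```

```bash
python3 -c "
from h import *
s=get_state(); print(s['contact_force'],s['moment'],s['eef_rot'],s['tcp_pos'])"
```

```text
[-3.73821471  1.76024444 10.66399998] [0.5576189  1.59389739 0.36019169] [-1.79975401e+02 -2.40899581e-03 -8.30506476e+01] [0.55065351 0.04811037 0.11323209]
```

The stop is felt at about −82.5°. I'll back off 2.5° to the middle of the pocket and rise until the lugs seat.

Call:
apply_moves:
  targets:
    - {"dp": [0,0,0],"yaw": 1.5}
    - {"dp": [0,0,0],"yaw": 2.5}
    - {"dp": [0,0,0.002],"yaw": 2.5}
    - {"dp": [0,0,0.004],"yaw": 2.5}
    - {"dp": [0,0,0.0055],"yaw": 2.5}
    - {"dp": [0,0,0.007],"yaw": 2.5}
    - {"dp": [0,0,0.008],"yaw": 2.5}
    - {"dp": [0,0,0.008],"yaw": 2.5}

```text
time_s: 10.43
tcp_pos: [0.551, 0.0481, 0.1205]
eef_rot: [-180.0, 0.0, -80.6]
contact_force: [0.8, 1.1, 1.6]
gripper_width: 0.0157
gripper_force: 40.0
```

```bash
python3 -c "
from h import *
s=get_state(); print(s['contact_force'],s['moment'],s['eef_rot'],s['tcp_pos'])"
```

```text
[0.83242903 1.12754433 1.60005996] [ 0.27725205 -0.32124819  0.01572163] [-1.79958906e+02  8.92599183e-03 -8.05753076e+01] [0.55096627 0.04810137 0.12050439]
```

Underside is about 71.8 mm with the spring load taken by the lip, so the lugs are in the pockets. I'll release and retreat upward.

Call:
apply_moves:
  targets:
    - {"dp": [0,0,0],"yaw": 0}
    - {"dp": [0,0,0],"yaw": 0}
    - {"dp": [0,0,0],"yaw": 0}
    - {"dp": [0,0,0],"yaw": 0}
    - {"dp": [0,0,0],"yaw": 0}
    - {"dp": [0,0,0],"yaw": 0}
    - {"dp": [0,0,0],"yaw": 0}
    - {"dp": [0,0,0],"yaw": 0}
    - {"dp": [0,0,0],"yaw": 0}
    - {"dp": [0,0,0],"yaw": 0}
  grip: -0.3

```text
time_s: 11.27
tcp_pos: [0.5506, 0.048, 0.1206]
eef_rot: [-180.0, 0.0, -80.6]
contact_force: [0.1, -0.7, -0.2]
gripper_width: 0.0568
gripper_force: 0.0
```

Call:
apply_moves:
  targets:
    - {"dp": [0,0,0.01],"yaw": 0}
    - {"dp": [0,0,0.03],"yaw": 0}
    - {"dp": [0,0,0.06],"yaw": 0}
    - {"dp": [0,0,0.09],"yaw": 0}
    - {"dp": [0,0,0.12],"yaw": 0}
    - {"dp": [0,0,0.15],"yaw": 0}
    - {"dp": [0,0,0.15],"yaw": 0}
    - {"dp": [0,0,0.15],"yaw": 0}
    - {"dp": [0,0,0.15],"yaw": 0}

```text
time_s: 12.02
tcp_pos: [0.5502, 0.048, 0.2708]
eef_rot: [-180.0, 0.0, -80.6]
contact_force: [0.1, -0.6, -0.1]
gripper_width: 0.0567
gripper_force: 0.0
```

```bash
python3 - <<'E'
from h import *
can=np.zeros((480,800,3),np.uint8)
for n in ('scene','side'):
    c=grab(n); P=cloud(c); hsv=cv2.cvtColor(c['image'],cv2.COLOR_RGB2HSV)
    m=((hsv[...,0]>105)&(hsv[...,0]<130)&(hsv[...,1]>150)&(hsv[...,2]>40))
    Q=P[m&(np.hypot(P[...,0]-.55,P[...,1]-.05)<.07)&(P[...,2]>.06)]
    t=Q[Q[:,2]>.118]; print(n,len(Q),np.median(t[:,2]),cv2.minAreaRect((t[:,:2]*1000).astype(np.float32)))
    d=Q[Q[:,2]<.105]; print(' disc top z',np.median(d[:,2]))
    if n=='scene': can[:436,400:]=cv2.resize(c['image'][130:250,190:300],(400,436),interpolation=cv2.INTER_CUBIC)
    else: can[:466,:400]=cv2.resize(c['image'][110:250,190:310],(400,466),interpolation=cv2.INTER_CUBIC)
save('end',can)
E
```

```text
scene 495 0.12249346716408926 ((554.5785522460938, 47.923160552978516), (16.85954475402832, 58.90428161621094), 9.729294776916504)
 disc top z 0.09356613400993669
side 830 0.12130645526732897 ((550.3681030273438, 45.54374694824219), (15.704678535461426, 58.55400085449219), 9.684836387634277)
 disc top z 0.09165005349448041
```

View pics/end.png

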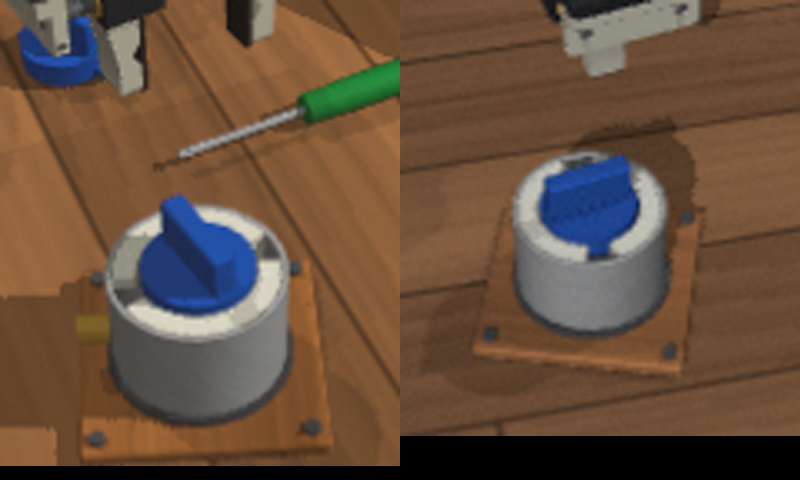

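The final view shows the lid seated level in the collar with its bar at about 100° (turned roughly 80° from the slots), the lugs hidden under the lip, the slots empty and the gripper clear. Disc top reads about 94 mm once the cameras' height offset is removed, which matches the locked height. Handing in.

```bash
python3 -c "
from plant import r
print(r.close_job())"
```

```text
the job is handed in; nothing more can be done
None
```

The lid is fitted: pressed in, twisted about 80° clockwise into its lock and let go. The job was handed in at about 12 s. The hand-in returned no verdict, but by my measurements the underside sits about 72 mm up, and no force reading passed about 12 N.

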